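Cap the bared spigot of the crate shelf

TASK

The upper crate is off, but one front spigot of the crate shelf still has its steel stacking pin in it: draw that pin straight up out of its bore and hang it upright by its collar in the empty notch of the steel keeper plate at the crate's front edge, and let go of it. Then take the loose snap cap from the crate's top, press it squarely down onto the bared spigot past the click until it sits flat on the washer, keep pressing firmly and finish so, with the fingers still on the cap and pushing it down. Leave the other cap, the other pin and everything else as they stand.

Things in the scene. Friction and masses are not known exactly. Their poses are not given: they have to be found in the camera images.
- crate: Low wooden crate shelf, fixed: 340 mm deep (its x), 440 wide (y), 180 high. Origin: centre of its underside on the table; x points away from its open front, y to its left. Flat top board, upper face 180 mm above the table, front edge at x -170 mm. A tray of pegs juts out up to 70 mm below the board, rim 96 mm above the table. The back corners carry permanent caps like the loose one.
- spigot_left: Left front spigot (crate x -145, y +180 mm): upright hollow steel stud, 22 mm across, 19 mm tall, bore 14.5 mm; washer 44 mm across, 3 mm thick, at its foot. Origin: on the axis at the washer's upper face, 183 mm above the table. Four sprung bows reach out to 15 mm radius: a cap meets them 13 mm above home, passes them at 8 to 16 N about 8 mm above home, then clicks (force falls to nothing) and last meets the rigid washer.
- spigot_right: Right front spigot (at x -145, y -180 mm of the crate), exactly like the left one, same origin and axes. One of the two holds the pin at the start, the other already wears a snap cap.
- pin: Steel stacking pin to be drawn, about 110 g, upright in the bore of one front spigot (the nearest): 12 mm shank reaching 45 mm below the collar, end tapered; collar 26 mm across, 5 mm thick; plain 12 mm upper shank to 43 mm above the collar's underside (grip it there). Origin: on the axis at the collar's underside; z up. At the start the collar rests 19 mm above the spigot's origin; nothing locks it.
- keeper: Flat steel keeper plate, fixed, 4 mm thick, 160 mm wide, screwed on the crate's top board and jutting 34 mm past its front edge, with two notches open to the front. Origin: underside of the plate (on the board), middle of its rear edge; axes as the crate's; front tips at x -74 mm, notches at y +45 and -45 mm.
- notch_free (a point): The empty right notch (keeper y -45 mm): 16 mm wide, 26 mm deep from the front tips, square-ended, open to the front (-x) and from above. Point: 8 mm in front of the notch's bottom, 18 mm behind the tips, mid-width, on the plate's upper face; axes as the keeper's. A pin hangs here, shank through the notch, collar on the plate, its origin at this point.
- pin_hung: The other spigot's pin, same shape, already hanging in the keeper's left notch (y = +45 mm). Leave it there; its top stands 47 mm above the board.
- cap: Loose snap cap to fit: grey plastic, round, 36 mm across, 26 mm high, about 20 g, closed top, ribbed side, standing mouth down on the crate's top board. Origin: centre of its mouth; z up. Inside 31 mm across, 22 mm deep, with a 2.5 mm high rib of 25 mm inside diameter at the mouth. Home: its origin at the spigot's origin. Any turn about its axis will do. May be pressed while gripped by its side.
- cap_fitted: Identical snap cap already clicked home on the other front spigot. Leave it alone.
- tin: Low round metal tin, 70 mm diameter, 25 mm high, on the crate's top; wider than a cap. Origin: centre of its underside. Bystander.
- cup: Pale enamelled steel cup with a dark rim and a side handle, 84 mm diameter, 81 mm high, on the rear half of the crate's top. Origin: centre of its underside. Bystander.
- tumbler: Round glass tumbler, 74 mm diameter at the rim, 105 mm high, on the rear half of the crate's top. Origin: centre of its underside. Bystander.
- brush: Hand brush lying bristles down on the table to the right of the crate, 280 mm long, 70 mm high; its x runs from handle to bristles. Origin: under the joint of handle and head. Bystander.
- dustpan: Grey plastic dustpan with its handle folded flat over it, about 200 by 210 mm, 70 mm high, on the table to the left of the crate. Origin: centre of its underside. Bystander.
Mind the look-alikes: they are no part of the job. What is shaped like the cap but blue or red is not meant.

How it is judged:
On the way, in this order (a step that is already met when the one before it is completed fails the run):
1. the stacking pin is drawn straight up clear of its spigot (((horizontal distance between pin and spigot_left below 0.05 m and z of pin in the frame of spigot_left above 0.064 m) or (horizontal distance between pin and spigot_right below 0.05 m and z of pin in the frame of spigot_right above 0.064 m))), for 0.04 s.
2. the pin hangs upright in the empty notch, collar on the keeper plate, let go (z of pin in the frame of notch_free between -0.003 and 0.003 m and x of pin in the frame of notch_free between -0.012 and 0.004 m and y of pin in the frame of notch_free between -0.005 and 0.005 m and angle between pin's own z axis and vertical below 0.12 rad and linear speed of pin below 0.02 m/s and contact force between pin and the fingers below 0.1 N and contact force between pin and keeper above 0.3 N), for 0.2 s.
At the end, for the whole second after the job is handed in: The loose cap is home on the bared spigot (within 2 mm of the washer, 4 mm of the axis, 4 degrees of square), still touched by the fingers and pushed onto the washer with over 4 N; the pin hangs in the empty notch, collar on the plate, within 5 mm and 7 degrees of upright, let go, at rest (all of step 2 and ((z of cap in the frame of spigot_left between -0.002 and 0.0018 m and horizontal distance between cap and spigot_left below 0.004 m and angle between the z axis of cap and the z axis of spigot_left, either way round below 0.07 rad and contact force between cap and spigot_left above 4 N) or (z of cap in the frame of spigot_right between -0.002 and 0.0018 m and horizontal distance between cap and spigot_right below 0.004 m and angle between the z axis of cap and the z axis of spigot_right, either way round below 0.07 rad and contact force between cap and spigot_right above 4 N)) and contact force between cap and the fingers above 2 N); the arm keeps its last pose, push and grip.
It fails at once if the already fitted cap is pulled up or shifted (distance of cap_fitted from where it was at the start of the episode above 0.006 m).
It fails at once if the pin already hanging is knocked out of its notch (distance of pin_hung from where it was at the start of the episode above 0.012 m or angle between pin_hung's own z axis and vertical above 0.4 rad).
It fails at once if a bystander is pushed about or tipped (more than 25 mm) (distance of any of cup, tumbler, tin, brush, dustpan from where it was at the start of the episode above 0.025 m).
It fails at once if the glass tumbler or the cup is tipped (angle between any of tumbler, cup's own z axis and vertical above 0.25 rad).
It also fails if it takes over 61 s, if anything falls off the work surface, if the arm or the gripper's body presses on something with over 40 N, if the wrist force passes 120 N, or if a joint passes its speed limit or range.

ROBOT

A 7-joint arm with a two-finger parallel gripper is mounted at the origin on the work surface. World frame = base frame: x ahead of the robot, y to its left, z up, the work surface at z = 0. Lengths are in m, angles in rad, forces in N, time in s.
With the tool pointing down it reaches from about 0.4 to 0.85 m from the base axis. Payload 6.9 kg.
Tool frame: the origin (TCP) lies midway between the tips of the shut fingers; the grasp point (between the pads) lies 19 mm behind it; y points along the fingers, x is the direction in which the jaws open and shut, and the axes are right-handed (so a half turn about y gives the same grasp; the last joint's range is limited). The gripper opens to 85 mm and grips with 20 to 120 N. Pads are 22 mm wide; open, the fingers measure 114 mm over their backs; the gripper's body (76 mm by 85 mm) begins 54 mm behind the grasp point. The pads swing forward as they close: fully open they stand 13 mm farther back than shut.
Start: joints at [1.258, 0.507, -0.238, 1.5, 0.126, 1.149, -0.155], TCP at [0.254, -0.571, 0.231] pointing down, gripper open.
Joint ranges: [-3.08, 3.08], [-0.24, 2.05], [-1.43, 1.35], [0, 2.5], [-1.52, 4.66], [0.17, 1.96], [-2.89, 2.89]. Speed limits (rad/s): [2.39, 2.39, 3.14, 3.14, 3.14, 3.14, 3.14].

INTERFACE

Orientations are given as a rotation vector (axis times angle).
In Python, from plant import robot gives the robot as it stands.
- The arm moves only by the shell command python3 -m creep 'ROWS'. ROWS is JSON, a list of rows, each a list of 7 numbers: the finger opening in m, from 0 to 0.0854, then the shift along the tool's x, y, z in m, then the turn, a rotation vector about the tool's x, y, z in rad. In form: [[jaw, dx, dy, dz, rx, ry, rz], ...]. A call has 1 to 12 rows; each row is the pose to reach, as a shift and turn from the pose commanded when the call began, along the tool's axes at that moment; what a row does not reach only later rows make up. A row lasts 1/12 s, in which the tool goes at most 41.7 mm and 7.16 degrees, less where a joint would pass 70% of its speed; a pose out of reach is approached as far as the arm can. A call with a gripper value outside its range is refused whole. The fingers move at their own pace and stop on an object; the grip force is fixed at half the most. Time passes only in rows, so rows that repeat a pose let the fingers close. It gives the time, the measured TCP pose, the force and the opening at its end, in the units of the state.
- robot.observe(): the state, without advancing time (a new reading comes with each control period).
- robot.get_image(name): name is "scene" or "top"; returns a dict with "img" (384x512x3 uint8, red, green, blue), "range_z" (384x512 float32, m along the optical axis (not along the pixel's ray), 0 where there is no reading), "fx", "fy", "cx", "cy" (pixels), "extrinsics" (4x4, takes a point from world to camera coordinates). Camera axes: x right, y down, z forward; pixel columns grow to the right and rows downward; lengths in m; the calibration is good to about 2 mm. A picture is of the moment at which its call begins.
- robot.sign_off(): hands the job in, once; it reports no verdict.
The state is a dict: "time": time; "qpos": joint angles; "qvel": joint speeds; "tau": joint torques, N m; "tool_pos": TCP position; "ee_rot": TCP orientation; "force": force on the tool from outside, world axes, zero at the start; "torque": the same for the moment, N m; "gripper_width": opening from 0.0 (shut) to 1.0 (fully open).
Only numpy, scipy, OpenCV 4.12 (cv2) and the standard library are available. Lean on these libraries where they do the work, as an engineer would, in place of code of your own. Each camera call takes 0.05 s, during which the arm holds its last target.

## Working session

There is one attempt and no reset: what is moved stays moved. The work goes in short steps, Python scripts to look and compute and a shell command to move; the robot and the scene stay as the last step left them, time stands still between calls to the robot, and variables do not carry over. Pictures are saved under pics/ and viewed, and the job is handed in when it is done.

```bash
ls; mkdir -p pics; python3 - <<'E'
from plant import robot
import cv2,numpy as np
s=robot.observe();print({k:np.round(v,4) for k,v in s.items()})
for n in("scene","top"):
    d=robot.get_image(n);cv2.imwrite(f"pics/{n}0.png",d["img"][:,:,::-1]);np.savez(f"/tmp/{n}0.npz",**d)
    print(n,d["fx"],d["fy"],d["cx"],d["cy"],np.round(d["extrinsics"],4).tolist())
E
```

```text
pics
{'time': np.float64(0.0), 'qpos': array([ 1.2585,  0.5083, -0.2376,  1.5011,  0.1257,  1.1489, -0.1548]), 'qvel': array([-0.0008, -0.0012,  0.0005,  0.0016,  0.0015,  0.0015,  0.0021]), 'tau': array([ 6.00000e-04, -6.20600e+01, -2.18620e+00, -2.49658e+01,
        1.27000e-02,  1.19000e-02, -0.00000e+00]), 'tool_pos': array([ 0.2533, -0.5708,  0.2304]), 'ee_rot': array([-1.3774,  0.8972, -0.8948]), 'force': array([-0.906 , -0.3637, -0.0333]), 'torque': array([-0.0201, -0.0091, -0.0186]), 'gripper_width': np.float64(1.0007)}
scene 384.4411576776269 384.4411576776269 252.1999591567544 189.83072284573498 [[-0.7337, 0.6794, 0.0064, 0.4717], [0.4754, 0.5201, -0.7096, -0.2125], [-0.4854, -0.5176, -0.7046, 1.6145], [0.0, 0.0, 0.0, 1.0]]
top 358.0988655156466 358.0988655156466 260.0039747473226 184.40472481084535 [[-0.017, -0.9997, -0.0157, 0.0375], [-0.9949, 0.0185, -0.0996, 0.6547], [0.0998, 0.014, -0.9949, 1.3656], [0.0, 0.0, 0.0, 1.0]]
```

View pics/scene0.png

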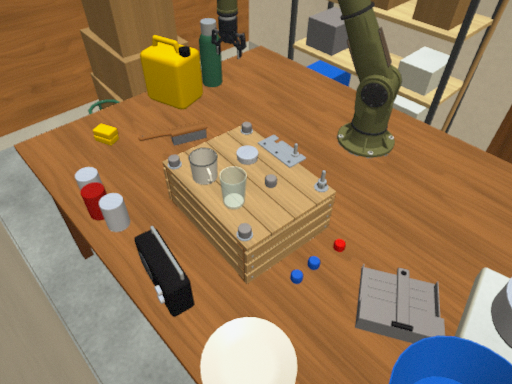

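View pics/top0.png

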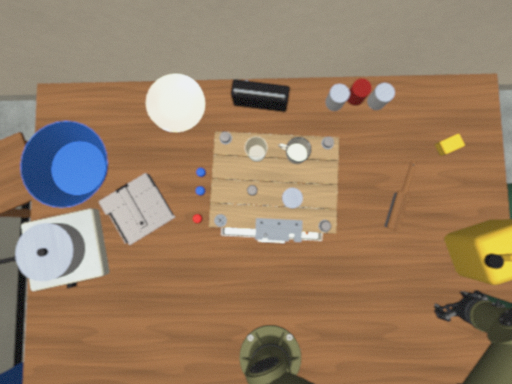

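The pin stands in the left spigot: scene (322,181), top (221,219). The grey loose cap is at scene (271,181), top (252,190). The fitted cap and hung pin are to be told apart in enlarged crops.

```bash
python3 - <<'E'
import cv2,numpy as np
a=cv2.imread("pics/top0.png")[125:250,200:350];b=cv2.imread("pics/scene0.png")[110:250,160:340]
a=cv2.resize(a,None,fx=4,fy=4,interpolation=cv2.INTER_CUBIC);b=cv2.resize(b,None,fx=4.2,fy=4.2,interpolation=cv2.INTER_CUBIC)
cv2.imwrite("pics/c1.png",a);cv2.imwrite("pics/c2.png",b)
E
```

```text
(no output)
```

View pics/c1.png

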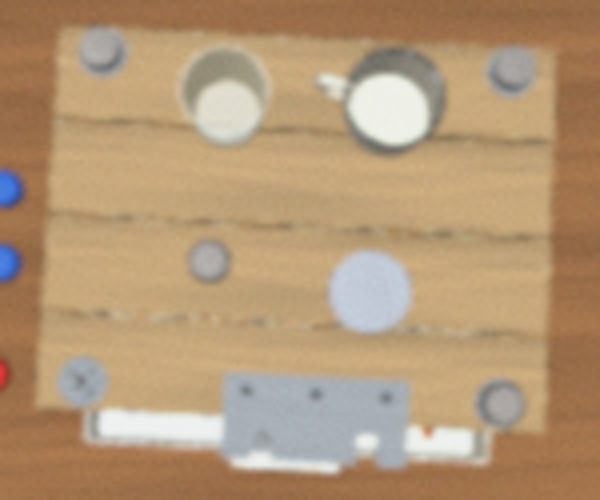

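View pics/c2.png

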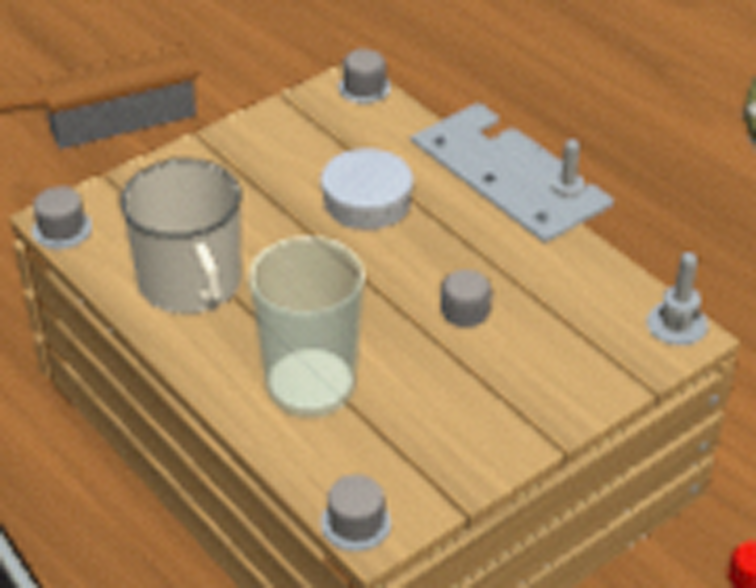

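Both crops agree. The bare-topped left spigot (crop1 (82,381)) holds the pin. The grey loose cap on the board (crop1 (209,261)) is the one meant, and the blue and red look-alikes lie on the table. The fitted cap is at crop1 (500,403). The left notch is occupied and the right one (crop1 (367,440)) is empty. Now I'll measure.

```bash
cat > h.py <<'E'
import numpy as np,cv2
from scipy.spatial.transform import Rotation as R
def ld(n): return dict(np.load(f"/tmp/{n}.npz"))
def ray(d,u,v):
    E=d["extrinsics"];Rm=E[:3,:3];c=-Rm.T@E[:3,3]
    r=Rm.T@np.array([(u-d["cx"])/d["fx"],(v-d["cy"])/d["fy"],1.]);return c,r
def onz(d,u,v,z):
    c,r=ray(d,u,v);return c+r*(z-c[2])/r[2]
def proj(d,p):
    q=d["extrinsics"]@np.r_[p,1];return q[0]/q[2]*d["fx"]+d["cx"],q[1]/q[2]*d["fy"]+d["cy"]
def tri(obs):
    A=np.zeros((3,3));b=np.zeros(3)
    for d,u,v in obs:
        c,r=ray(d,u,v);r=r/np.linalg.norm(r);M=np.eye(3)-np.outer(r,r);A+=M;b+=M@c
    return np.linalg.solve(A,b)
def cloud(d):
    E=d["extrinsics"];z=d["range_z"].astype(float);v,u=np.mgrid[:384,:512]
    P=np.stack([(u-d["cx"])/d["fx"]*z,(v-d["cy"])/d["fy"]*z,z],-1)
    W=(P-E[:3,3])@E[:3,:3];W[z==0]=np.nan;return W
E
python3 - <<'E'
from h import *
from plant import robot
s=robot.observe();print(np.round(R.from_rotvec(s["ee_rot"]).as_matrix(),3))
d=ld("top0");sc=ld("scene0");W=cloud(d)
img=d["img"];hsv=cv2.cvtColor(img,cv2.COLOR_RGB2HSV)
# board by height
m=((W[...,2]>.165)&(W[...,2]<.3)&(W[...,0]>.3)&(abs(W[...,1])<.4)).astype(np.uint8)
m[(hsv[...,1]<60)]*=1
n,l,st,ce=cv2.connectedComponentsWithStats(m);i=1+np.argmax(st[1:,4]);print(st[i])
B=(l==i)&(W[...,2]<.19)
print("board z",np.nanmedian(W[B][:,2]))
ys,xs=np.nonzero((l==i)&(W[...,2]<.186)&(hsv[...,1]>70));
rect=cv2.minAreaRect(np.c_[xs,ys].astype(np.float32));c=np.array([onz(d,*p,.18)[:2] for p in cv2.boxPoints(rect)]);print(c,np.linalg.norm(c[0]-c[1]),np.linalg.norm(c[1]-c[2]),rect)
# grey caps
for nm,dd,roi in(("top",d,(125,250,200,350)),("scene",sc,(110,250,160,340))):
    h=cv2.cvtColor(dd["img"],cv2.COLOR_RGB2HSV);r0,r1,c0,c1=roi
    g=np.zeros(h.shape[:2],np.uint8);g[r0:r1,c0:c1]=(h[r0:r1,c0:c1,1]<60)
    n,l,st,ce=cv2.connectedComponentsWithStats(g)
    for k in range(1,n):
        if st[k,4]>25:print(nm,st[k],ce[k].round(2), [int(x) for x in dd["img"][l==k].mean(0)])
E
```

```text
[[ 0.406 -0.001  0.914]
 [-0.914  0.001  0.406]
 [-0.002 -1.    -0.   ]]
[  209   131   131   111 12376]
board z 0.18040724820231877
[[ 0.49913169  0.20318015]
 [ 0.83786327  0.18294764]
 [ 0.80261542 -0.26589547]
 [ 0.46734223 -0.23407667]] 0.33933529170281057 0.45022499392016774 ((275.1209716796875, 181.5713653564453), (127.2490234375, 96.16947937011719), 3.2310097217559814)
top [219 132  13  13 132] [225.22 137.68] [164, 158, 151]
top [245 137  23  25 435] [255.85 148.41] [190, 183, 165]
top [278 137  33  27 574] [296.66 149.43] [188, 187, 176]
top [321 137  13  13 136] [327.26 142.62] [160, 154, 148]
top [247 185  10  10  83] [251.65 189.65] [166, 159, 152]
top [282 187  21  22 376] [292.01 197.67] [192, 196, 203]
top [214 214  13  13 139] [220.06 220.06] [165, 166, 164]
top [ 221  218  102   26 1566] [273.61 230.87] [186, 189, 189]
top [318 220  13  13 129] [324.17 225.58] [157, 151, 145]
scene [241 122  12  13 119] [246.27 128.13] [128, 123, 118]
scene [172 130  34  15 262] [188.6  136.96] [90, 88, 85]
scene [258 135  48  33 715] [281.94 150.6 ] [164, 170, 173]
scene [236 145  22  20 344] [246.88 154.19] [181, 185, 190]
scene [189 148  28  36 845] [203.51 165.2 ] [155, 149, 132]
scene [168 155  14  14 156] [173.92 161.87] [134, 130, 126]
scene [220 166  27  43 884] [232.73 186.53] [174, 174, 150]
scene [314 170  15  22 180] [321.3  183.28] [144, 144, 141]
scene [265 174  12  14 131] [270.41 180.62] [129, 123, 117]
scene [236 223  17  18 231] [244.19 232.04] [141, 138, 133]
scene [160 236   9  14  68] [162.59 244.59] [126, 128, 125]
```

```bash
python3 - <<'E'
from h import *
d=ld("top0");sc=ld("scene0")
print("cams",[(-x["extrinsics"][:3,:3].T@x["extrinsics"][:3,3]).round(3) for x in(d,sc)])
obs={(145,180):(225.22,137.68),(145,-180):(327.26,142.62),(-145,180):(220.06,220.06),(-145,-180):(324.17,225.58)}
M=np.array(list(obs))/1000;P=np.array([onz(d,*o,.186)[:2] for o in obs.values()])
Mm,Pm=M.mean(0),P.mean(0);H=(M-Mm).T@(P-Pm);U,S,V=np.linalg.svd(H);Rm=(U@np.diag([1,np.linalg.det(U@V)])@V).T
t=Pm-Rm@Mm;yaw=np.arctan2(Rm[1,0],Rm[0,0]);print("crate",t,np.degrees(yaw));print("res",(P-(M@Rm.T+t)).round(4).tolist());print(P.round(4).tolist())
np.savez("/tmp/crate.npz",R=Rm,t=t)
# loose cap: two views of full blob
print("cap top z.2:",onz(d,251.65,189.65,.200),"tri",tri([(d,251.65,189.65),(sc,270.41,180.62)]))
print("tin",onz(d,292,197.67,.2))
for dd,n,z in((d,"top",.184),):
  for p in((-0.186,.045),(-.186,-.045),(-.13,0),(-.145,.18)):
    w=Rm@np.array(p)+t;print(p,w.round(4),proj(dd,np.r_[w,z]),proj(sc,np.r_[w,z]))
# enlarge keeper
for n,im,r in(("k1",d["img"],(212,245,245,310)),("k2",sc["img"],(130,200,255,335))):
    a=im[r[0]:r[1],r[2]:r[3]];cv2.imwrite(f"pics/{n}.png",cv2.resize(a[:,:,::-1],None,fx=8,fy=8,interpolation=cv2.INTER_CUBIC))
E
```

```text
cams [array([0.516, 0.006, 1.424]), array([1.231, 0.626, 0.984])]
crate [ 0.6508441  -0.02526789] -4.010556079631446
res [[-0.0003, -0.0005], [-0.0002, 0.0004], [0.0001, -0.0009], [0.0004, 0.001]]
[[0.8078, 0.1436], [0.7827, -0.2146], [0.5189, 0.1636], [0.494, -0.1937]]
cap top z.2: [0.62089782 0.05254827 0.2       ] tri [0.62086867 0.05331771 0.19451006]
tin [ 0.59085285 -0.08506129  0.2       ]
(-0.186, 0.045) [0.4684 0.0326] (np.float64(258.277849519482), np.float64(234.16890284651464)) (np.float64(299.10710754869785), np.float64(157.80237136873345))
(-0.186, -0.045) [ 0.4622 -0.0571] (np.float64(284.48226611027223), np.float64(235.5881994829155)) (np.float64(280.50507319821463), np.float64(144.2245115853674))
(-0.13, 0) [ 0.5212 -0.0162] (np.float64(272.1800474074106), np.float64(218.50825078823564)) (np.float64(276.85060787417916), np.float64(157.69362653561635))
(-0.145, 0.18) [0.5188 0.1644] (np.float64(219.88405936075472), np.float64(220.09448319648968)) (np.float64(320.51382090422146), np.float64(186.19190645103902))
```

View pics/k1.png

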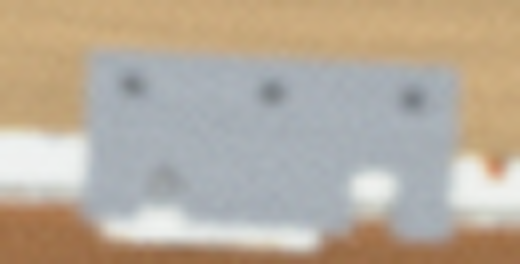

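View pics/k2.png

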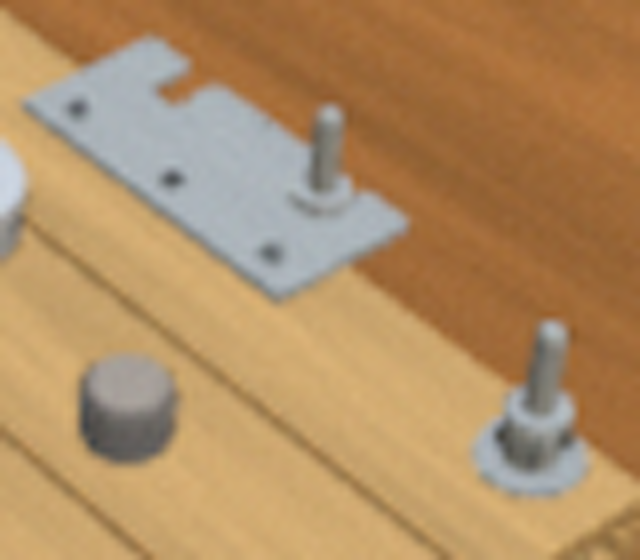

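```bash
python3 - <<'E'
from h import *
d=ld("top0");sc=ld("scene0");c=np.load("/tmp/crate.npz");Rm,t=c["R"],c["t"]
def px(x,y,o): return x/8-.4375+o[0],y/8-.4375+o[1]
K={"rr":(0,-.08),"rl":(0,.08),"fl":(-.074,.08),"fr":(-.074,-.08)}
o1={"rr":(460,68),"rl":(90,50),"fl":(86,212),"fr":(450,240)};o2={"rr":(25,103),"rl":(280,298),"fl":(408,222),"fr":(150,37)}
for nm,dd,ob,o in(("top",d,o1,(245,212)),("scene",sc,o2,(255,130))):
    for k in K:
        w=onz(dd,*px(*ob[k],o),.184)[:2]; q=Rm.T@(w-t); print(nm,k,q.round(4),"origin",(q-K[k]).round(4))
for nm,dd,p,o in(("topnotch",d,[(350,185),(398,187)],(245,212)),("scnotch corners",sc,[(160,93),(187,102)],(255,130))):
    for a in p: print(nm,(Rm.T@(onz(dd,*px(*a,o),.184)[:2]-t)).round(4))
# hung pin collar & top
print("hung top tri", [ (Rm.T@(onz(sc,*px(330,110,(255,130)),.227)[:2]-t)).round(4)], "pin top",(Rm.T@(onz(sc,*px(551,326,(255,130)),.245)[:2]-t)).round(4))
E
```

```text
top rr [-0.1299 -0.1029] origin [-0.1299 -0.0229]
top rl [-0.1306  0.0565] origin [-0.1306 -0.0235]
top fl [-0.1998  0.0545] origin [-0.1258 -0.0255]
top fr [-0.2032 -0.1017] origin [-0.1292 -0.0217]
scene rr [-0.1321 -0.1   ] origin [-0.1321 -0.02  ]
scene rl [-0.1319  0.0582] origin [-0.1319 -0.0218]
scene fl [-0.2041  0.0562] origin [-0.1301 -0.0238]
scene fr [-0.2038 -0.1022] origin [-0.1298 -0.0222]
topnotch [-0.1822 -0.058 ]
topnotch [-0.182  -0.0785]
scnotch corners [-0.1813 -0.0699]
scnotch corners [-0.1861 -0.0581]
hung top tri [array([-0.1888,  0.0213])] pin top [-0.1474  0.1782]
```

```bash
cat > go.py <<'E'
from h import *
from plant import robot
def st(): return robot.observe()
def delta(p,dirx=None):
    s=st();Rc=R.from_rotvec(s["ee_rot"]);sh=Rc.inv().apply(np.array(p)-s["tool_pos"])
    c=np.load("/tmp/crate.npz");x=np.r_[c["R"]@np.array([0,-1.]),0] if dirx is None else np.r_[dirx,0];y=np.array([0,0,-1.]);z=np.cross(x,y)
    rv=(Rc.inv()*R.from_matrix(np.c_[x,y,z])).as_rotvec()
    print("t",round(float(s["time"]),2),"pos",s["tool_pos"].round(4),"F",s["force"].round(2),"w",round(float(s["gripper_width"]),3),"\n shift",sh.round(4),"turn",rv.round(4))
E
python3 - <<'E'
from go import *
c=np.load("/tmp/crate.npz");w=lambda *p:(c["R"]@np.array(p)+c["t"]).round(4)
print("spig",w(-.145,.18),"notch",w(-.189,-.0675))
delta([.5188,.1644,.34])
E
```

```text
spig [0.5188 0.1644] notch [ 0.4576 -0.0794]
t 0.1 pos [ 0.2533 -0.5709  0.2305] F [ 0.36  0.16 -0.22] w 1.001 
 shift [-0.5645 -0.1086  0.5409] turn [ 4.000e-04  4.877e-01 -1.500e-03]
```

```bash
python3 -m creep '[[0.05,-0.01,-0.03,0.01,0,0.04,0],[0.05,-0.03,-0.06,0.03,0,0.08,0],[0.05,-0.055,-0.085,0.053,0,0.12,0],[0.05,-0.08,-0.1,0.077,0,0.16,0],[0.05,-0.105,-0.11,0.1,0,0.2,0],[0.05,-0.13,-0.11,0.125,0,0.24,0],[0.05,-0.155,-0.11,0.15,0,0.28,0],[0.05,-0.18,-0.11,0.173,0,0.32,0],[0.05,-0.205,-0.11,0.197,0,0.36,0],[0.05,-0.23,-0.11,0.22,0,0.4,0],[0.05,-0.255,-0.11,0.245,0,0.44,0],[0.05,-0.28,-0.11,0.268,0,0.4877,0]]'
python3 -c "
from go import *
delta([.5188,.1644,.34])"
```

```text
time: 1.1
tool_pos: [0.3851, -0.2047, 0.3412]
ee_rot: [-1.175, 1.262, -1.262]
force: [0.7, 0.9, 0.1]
gripper_width: 0.589
t 1.1 pos [ 0.3851 -0.2047  0.3412] F [0.7  0.86 0.14] w 0.589 
 shift [-0.3777  0.0012  0.107 ] turn [ 0.0002 -0.0017 -0.0001]
```

```bash
python3 -m creep '[[0.05,-0.03,0,0.01,0,0,0],[0.05,-0.065,0,0.02,0,0,0],[0.05,-0.1,0,0.03,0,0,0],[0.05,-0.135,0,0.04,0,0,0],[0.05,-0.17,0,0.05,0,0,0],[0.05,-0.205,0,0.06,0,0,0],[0.05,-0.24,0,0.07,0,0,0],[0.05,-0.275,0,0.08,0,0,0],[0.05,-0.31,0,0.09,0,0,0],[0.05,-0.345,0,0.1,0,0,0],[0.05,-0.375,0,0.107,0,0,0],[0.05,-0.375,0,0.107,0,0,0]]'
python3 -c "
from go import *
delta([.5188,.1644,.212])
for n in('scene','top'):
    d=robot.get_image(n);cv2.imwrite(f'pics/{n}1.png',d['img'][:,:,::-1]);np.savez(f'/tmp/{n}1.npz',**d)"
```

```text
time: 2.1
tool_pos: [0.5176, 0.167, 0.3405]
ee_rot: [-1.177, 1.258, -1.251]
force: [-0.5, -0.4, -0.3]
gripper_width: 0.585
t 2.1 pos [0.5176 0.167  0.3405] F [-0.48 -0.36 -0.35] w 0.585 
 shift [0.003  0.1285 0.0015] turn [ 0.0017  0.0081 -0.0043]
```

View pics/scene1.png

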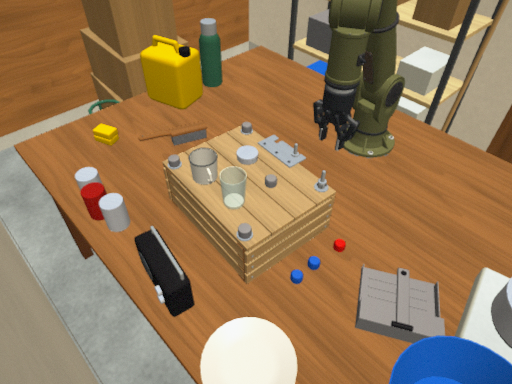

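```bash
python3 -c "
from go import *
d=ld('scene1');t=ld('top1');p=st()['tool_pos'];print(p,proj(d,p),proj(t,p))
cv2.imwrite('pics/x1.png',cv2.resize(d['img'][90:220,270:400,::-1],None,fx=4.5,fy=4.5,interpolation=3))
cv2.imwrite('pics/x2.png',cv2.resize(t['img'][150:270,170:290,::-1],None,fx=4.5,fy=4.5,interpolation=3))"
```

```text
[0.51750558 0.16130795 0.34054121] (np.float64(327.54783810785807), np.float64(143.92035215629193)) (np.float64(214.32212491932916), np.float64(220.48241246970397))
```

View pics/x1.png

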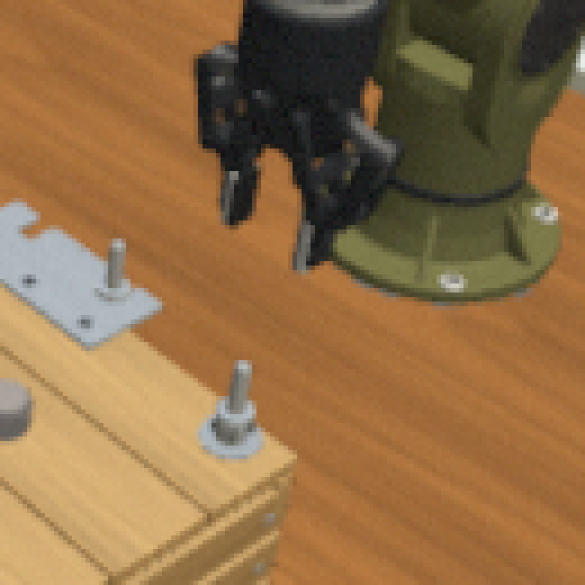

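View pics/x2.png

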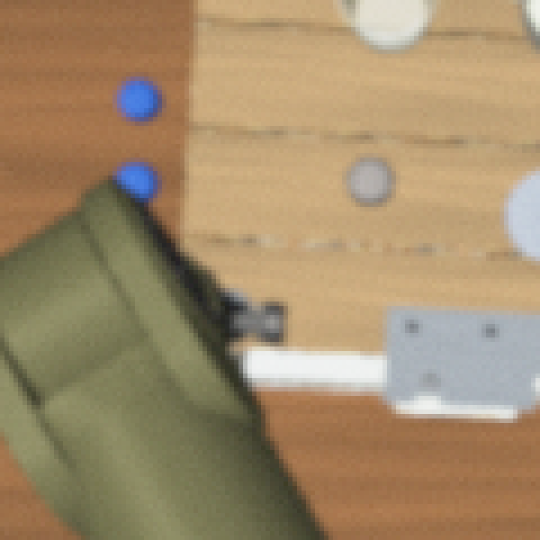

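```bash
python3 -m creep '[[0.05,-0.003,0.03,0,0,0,0],[0.05,-0.003,0.04,0,0,0,0],[0.05,-0.003,0.04,0,0,0,0]]'; python3 -c "
from go import *
delta([.5188,.1644,.210])"
```

```text
time: 2.45
tool_pos: [0.5167, 0.1607, 0.2988]
ee_rot: [-1.18, 1.264, -1.261]
force: [-0.8, -0.5, 0.5]
gripper_width: 0.581
t 2.45 pos [0.5167 0.1607 0.2988] F [-0.84 -0.51  0.47] w 0.581 
 shift [-0.0041  0.0888  0.0023] turn [ 0.0048 -0.0015  0.003 ]
```

```bash
python3 -m creep '[[0.05,-0.004,0.02,0.002,0.004,0,0.003],[0.05,-0.004,0.04,0.002,0.004,0,0.003],[0.05,-0.004,0.06,0.002,0.004,0,0.003],[0.05,-0.004,0.075,0.002,0.004,0,0.003],[0.05,-0.004,0.085,0.002,0.004,0,0.003],[0.05,-0.004,0.087,0.002,0.004,0,0.003],[0.05,-0.004,0.087,0.002,0.004,0,0.003]]'; python3 -c "
from go import *
delta([.5188,.1644,.210])
for n in('scene','top'):
    d=robot.get_image(n);np.savez(f'/tmp/{n}2.npz',**d)
d=ld('scene2')
cv2.imwrite('pics/x3.png',cv2.resize(d['img'][120:220,270:370,::-1],None,fx=5.5,fy=5.5,interpolation=3))
delta([.5188,.1644,.210])"
```

```text
time: 3.03
tool_pos: [0.5205, 0.1662, 0.2146]
ee_rot: [-1.17, 1.259, -1.261]
force: [0.2, -0.2, 0.4]
gripper_width: 0.589
t 3.03 pos [0.5205 0.1662 0.2146] F [ 0.22 -0.19  0.38] w 0.589 
 shift [ 0.002   0.0046 -0.0016] turn [-0.0037 -0.0008 -0.0027]
t 3.13 pos [0.5209 0.1669 0.2155] F [-0.37  0.58 -0.47] w 0.587 
 shift [ 0.0027  0.0054 -0.002 ] turn [-0.0055 -0.0003 -0.0036]
```

View pics/x3.png

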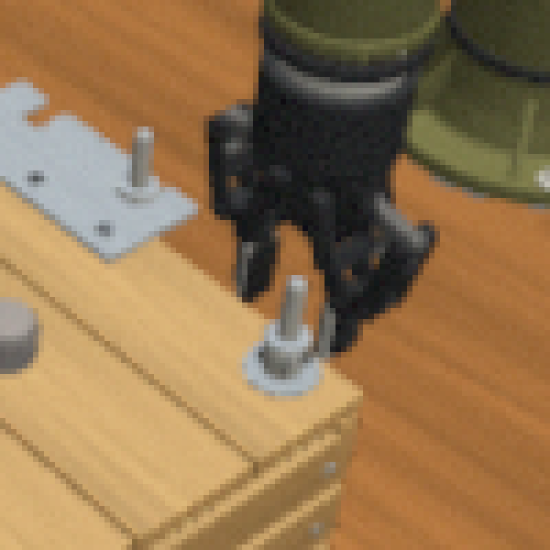

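The picture shows the jaws straddling the pin at x3 (295,310), with the tips still above the collar. I'll correct by a couple of mm and close.

```bash
python3 -m creep '[[0.05,0.002,0.004,-0.002,-0.004,0,-0.003],[0.05,0.002,0.004,-0.002,-0.004,0,-0.003],[0.05,0.002,0.004,-0.002,-0.004,0,-0.003]]'; python3 -c "
from go import *
delta([.5188,.1644,.210])"
```

```text
time: 3.38
tool_pos: [0.5182, 0.1649, 0.2106]
ee_rot: [-1.175, 1.26, -1.261]
force: [0.8, 0.9, 0.1]
gripper_width: 0.582
t 3.38 pos [0.5182 0.1649 0.2106] F [0.78 0.89 0.09] w 0.582 
 shift [0.0004 0.0006 0.0006] turn [-0.0003 -0.0001  0.0001]
```

```bash
python3 -m creep '[[0.03,0,0,0,0,0,0],[0.016,0,0,0,0,0,0],[0.008,0,0,0,0,0,0],[0.004,0,0,0,0,0,0],[0.004,0,0,0,0,0,0],[0.004,0,0,0,0,0,0]]'; python3 -c "
from go import *
delta([.5188,.1644,.210])"
```

```text
time: 3.88
tool_pos: [0.5183, 0.1651, 0.2105]
ee_rot: [-1.175, 1.26, -1.26]
force: [0.4, -0.6, 2.9]
gripper_width: 0.118
t 3.88 pos [0.5183 0.1651 0.2105] F [ 0.36 -0.6   2.94] w 0.118 
 shift [0.0007 0.0005 0.0006] turn [-0.0003  0.0001 -0.0002]
```

```bash
python3 -m creep '[[0.004,0,-0.008,0,0,0,0],[0.004,0,-0.02,0,0,0,0],[0.004,0,-0.034,0,0,0,0],[0.004,0,-0.048,0,0,0,0],[0.004,0,-0.062,0,0,0,0],[0.004,0,-0.076,0,0,0,0],[0.004,0,-0.085,0,0,0,0],[0.004,0,-0.085,0,0,0,0],[0.004,0,-0.085,0,0,0,0]]'; python3 -c "
from go import *
delta([.4576,-.0794,.295])
for n in('scene','top'):
    d=robot.get_image(n);np.savez(f'/tmp/{n}3.npz',**d)
d=ld('scene3')
cv2.imwrite('pics/x4.png',cv2.resize(d['img'][90:220,260:390,::-1],None,fx=4.5,fy=4.5,interpolation=3))"
```

```text
time: 4.63
tool_pos: [0.5182, 0.165, 0.2953]
ee_rot: [-1.175, 1.26, -1.261]
force: [0.2, 0.6, -2.3]
gripper_width: 0.125
t 4.63 pos [0.5182 0.165  0.2953] F [ 0.23  0.61 -2.34] w 0.125 
 shift [ 0.248   0.0003 -0.0434] turn [-0.0004 -0.     -0.    ]
```

View pics/x4.png

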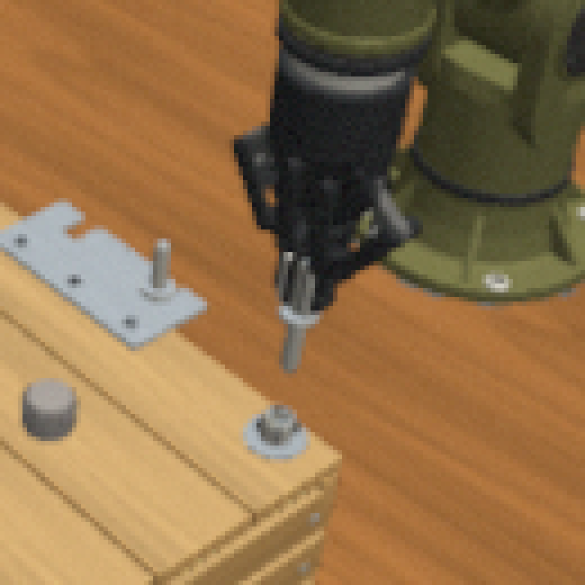

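The picture shows the pin out of its bore and upright in the jaws (x4 (295,340)), with the bare spigot below it. Next I carry it to the notch.

```bash
python3 -m creep '[[0.004,0.012,-0.01,-0.01,0,0,0],[0.004,0.035,-0.02,-0.02,0,0,0],[0.004,0.062,-0.02,-0.03,0,0,0],[0.004,0.09,-0.02,-0.04,0,0,0],[0.004,0.12,-0.02,-0.043,0,0,0],[0.004,0.15,-0.02,-0.043,0,0,0],[0.004,0.18,-0.02,-0.043,0,0,0],[0.004,0.205,-0.02,-0.043,0,0,0],[0.004,0.225,-0.02,-0.043,0,0,0],[0.004,0.24,-0.01,-0.043,0,0,0],[0.004,0.248,0,-0.043,0,0,0],[0.004,0.248,0,-0.043,0,0,0]]'; python3 -m creep '[[0.004,0,0,0,0,0,0],[0.004,0,0,0,0,0,0],[0.004,0,0,0,0,0,0]]'; python3 -c "
from go import *
delta([.4576,-.0794,.295])
for n in('scene','top'):
    d=robot.get_image(n);np.savez(f'/tmp/{n}4.npz',**d)
d=ld('scene4')
cv2.imwrite('pics/x5.png',cv2.resize(d['img'][80:180,240:340,::-1],None,fx=6,fy=6,interpolation=3))"
```

```text
time: 5.73
tool_pos: [0.4564, -0.0817, 0.2928]
ee_rot: [-1.177, 1.267, -1.261]
force: [0.2, -1.1, -1.8]
gripper_width: 0.118
time: 5.98
tool_pos: [0.4583, -0.0783, 0.2957]
ee_rot: [-1.175, 1.259, -1.259]
force: [-0.4, 0.3, -1.1]
gripper_width: 0.121
t 5.98 pos [ 0.4583 -0.0783  0.2957] F [-0.39  0.3  -1.1 ] w 0.121 
 shift [ 0.0012  0.0007 -0.0007] turn [-0.0006  0.0017 -0.0004]
```

View pics/x5.png

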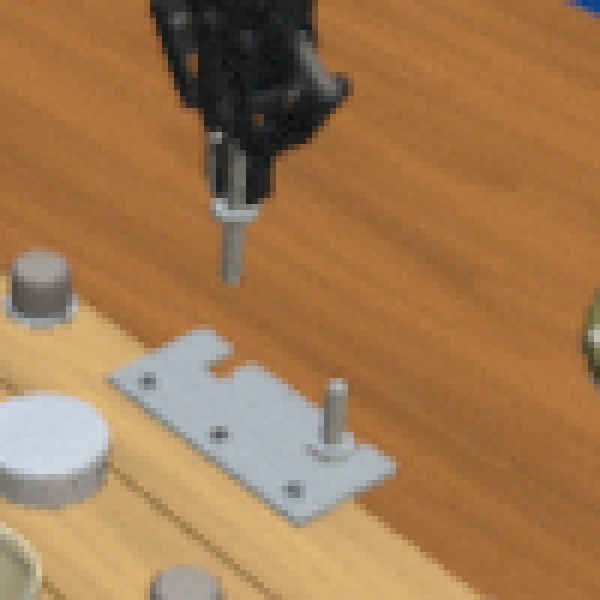

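```bash
python3 -c "
from go import *
d=ld('scene4');t=ld('top4');c=np.load('/tmp/crate.npz')
P=np.array([.4579,-.0790])
print('tip pred crop',[(a-o+.417)*6 for a,o in zip(proj(d,np.r_[P,.242]),(240,80))],'collar',[(a-o+.417)*6 for a,o in zip(proj(d,np.r_[P,.287]),(240,80))])
for q in [(-.178,-.0595),(-.178,-.0755),(-.204,-.0595),(-.204,-.0755)]:
  w=np.r_[c['R']@np.array(q)+c['t'],.184];print(q,'scene crop',[round((a-o+.417)*6) for a,o in zip(proj(d,w),(240,80))])
cv2.imwrite('pics/x6.png',cv2.resize(t['img'][200:260,240:320,::-1],None,fx=8,fy=8,interpolation=3))"
```

```text
tip pred crop [np.float64(228.48755582351936), np.float64(282.24515444372065)] collar [np.float64(232.96462489157312), np.float64(212.6372797578845)]
(-0.178, -0.0595) scene crop [218, 381]
(-0.178, -0.0755) scene crop [199, 367]
(-0.204, -0.0595) scene crop [252, 363]
(-0.204, -0.0755) scene crop [233, 350]
```

View pics/x6.png

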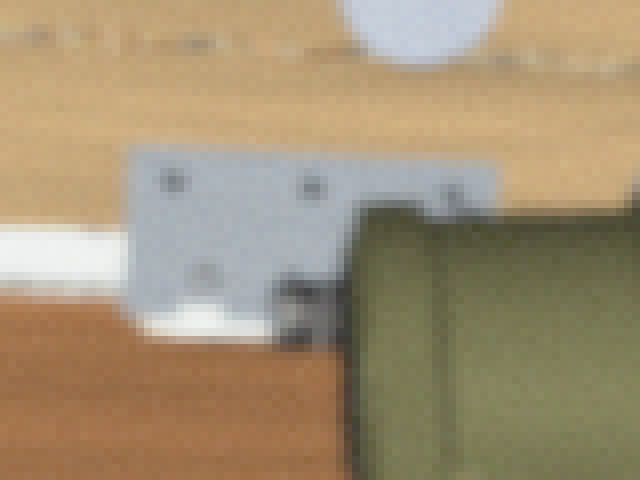

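Predicted notch corners and pin tip match the picture to about half a pixel (about 1 mm). Lower the tip to just above the plate, then look again.

```bash
python3 -m creep '[[0.004,0.001,0.01,0,0,0,0],[0.004,0.001,0.025,0,0,0,0],[0.004,0.001,0.04,0,0,0,0],[0.004,0.001,0.051,0,0,0,0],[0.004,0.001,0.054,0,0,0,0],[0.004,0.001,0.054,0,0,0,0],[0.004,0.001,0.054,0,0,0,0]]'; python3 -c "
from go import *
delta([.4576,-.0794,.1925])
for n in('scene',):
    d=robot.get_image(n);np.savez(f'/tmp/{n}5.npz',**d)
d=ld('scene5')
cv2.imwrite('pics/x7.png',cv2.resize(d['img'][100:170,250:320,::-1],None,fx=8,fy=8,interpolation=3))"
```

```text
time: 6.67
tool_pos: [0.4583, -0.0801, 0.2419]
ee_rot: [-1.175, 1.26, -1.26]
force: [0.8, 0.3, -0.8]
gripper_width: 0.117
t 6.67 pos [ 0.4583 -0.0801  0.2419] F [ 0.81  0.3  -0.85] w 0.117 
 shift [-0.0006  0.0494 -0.0008] turn [-0.0007  0.0006 -0.0001]
```

View pics/x7.png

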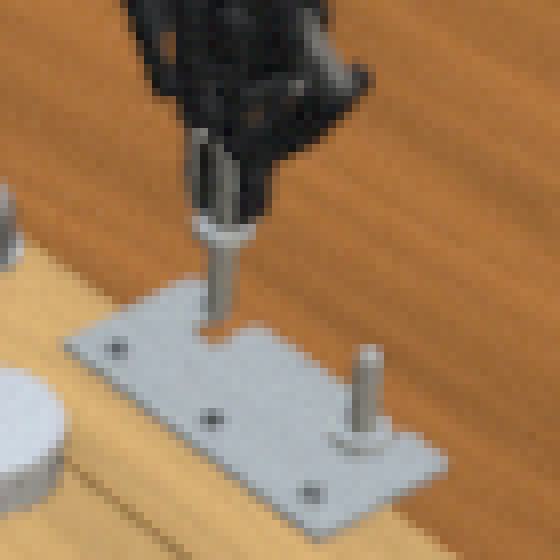

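```bash
python3 -c "
from go import *
d=ld('scene5');c=np.load('/tmp/crate.npz')
for q in [(-.178,-.0595),(-.178,-.0755),(-.190,-.0675),(-.204,-.0595),(-.204,-.0755)]:
  w=np.r_[c['R']@np.array(q)+c['t'],.184];print(q,[round((a-o+.4375)*8) for a,o in zip(proj(d,w),(250,100))])
print([round((a-o+.4375)*8) for a,o in zip(proj(d,[.4583,-.0799,.188]),(250,100))])"
python3 -m creep '[[0.004,-0.0005,0.004,0,0,0,0],[0.004,-0.0005,0.008,0,0,0,0],[0.004,-0.0005,0.012,0,0,0,0],[0.004,-0.0005,0.016,0,0,0,0],[0.004,-0.0005,0.018,0,0,0,0],[0.004,-0.0005,0.018,0,0,0,0]]'; python3 -c "
from go import *
delta([.4576,-.0794,.1925])
d=robot.get_image('scene');cv2.imwrite('pics/x8.png',cv2.resize(d['img'][100:170,250:320,::-1],None,fx=8,fy=8,interpolation=3))"
```

```text
(-0.178, -0.0595) [210, 348]
(-0.178, -0.0755) [185, 330]
(-0.19, -0.0675) [219, 328]
(-0.204, -0.0595) [256, 324]
(-0.204, -0.0755) [231, 306]
[216, 321]
time: 7.22
tool_pos: [0.4576, -0.0799, 0.2227]
ee_rot: [-1.176, 1.261, -1.26]
force: [0.5, 0.1, -0.2]
gripper_width: 0.116
t 7.22 pos [ 0.4576 -0.0799  0.2227] F [ 0.5   0.07 -0.17] w 0.116 
 shift [-0.0005  0.0302 -0.    ] turn [ 0.0011  0.0001 -0.0002]
```

View pics/x8.png

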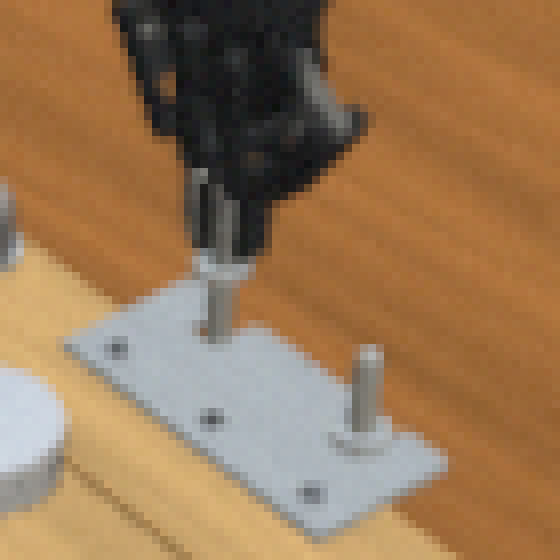

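The shank is in the notch and no force is rising. Continue down.

```bash
python3 -m creep '[[0.004,0,0.005,0,0,0,0],[0.004,0,0.01,0,0,0,0],[0.004,0,0.015,0,0,0,0],[0.004,0,0.02,0,0,0,0],[0.004,0,0.024,0,0,0,0],[0.004,0,0.027,0,0,0,0],[0.004,0,0.028,0,0,0,0],[0.004,0,0.0285,0,0,0,0],[0.004,0,0.0285,0,0,0,0]]'; python3 -c "
from go import *
delta([.4576,-.0794,.1925])
d=robot.get_image('scene');cv2.imwrite('pics/x9.png',cv2.resize(d['img'][100:170,250:320,::-1],None,fx=8,fy=8,interpolation=3))"
```

```text
time: 8.02
tool_pos: [0.458, -0.0798, 0.1948]
ee_rot: [-1.175, 1.261, -1.26]
force: [0.8, -1.4, -0.3]
gripper_width: 0.117
t 8.02 pos [ 0.458  -0.0798  0.1948] F [ 0.81 -1.41 -0.32] w 0.117 
 shift [-0.0004  0.0023 -0.0004] turn [ 0.      0.0001 -0.0001]
```

View pics/x9.png

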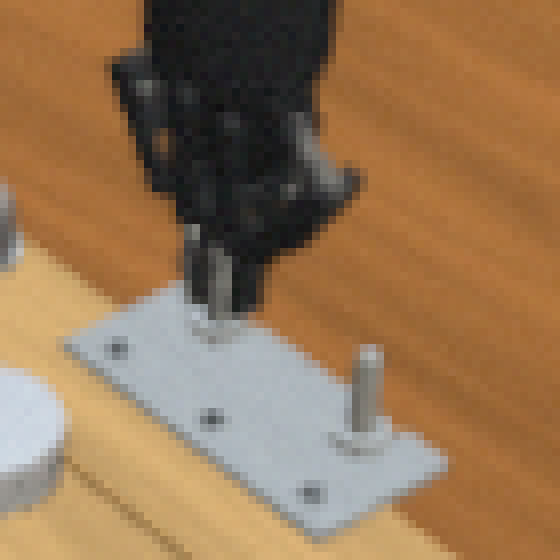

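```bash
python3 -m creep '[[0.004,0,0.001,0,0,0,0],[0.004,0,0.002,0,0,0,0],[0.004,0,0.0025,0,0,0,0],[0.004,0,0.0025,0,0,0,0]]'; python3 -c "
from go import *
delta([.4576,-.0794,.1925])"
```

```text
time: 8.4
tool_pos: [0.4581, -0.0799, 0.1926]
ee_rot: [-1.175, 1.26, -1.261]
force: [-0.5, -0.6, 3.1]
gripper_width: 0.118
t 8.4 pos [ 0.4581 -0.0799  0.1926] F [-0.48 -0.6   3.13] w 0.118 
 shift [-0.0005  0.0001 -0.0005] turn [-0.0005 -0.      0.0002]
```

Collar is on the plate at the expected height. Release it.

```bash
python3 -m creep '[[0.014,0,0,0,0,0,0],[0.018,0,0,0,0,0,0],[0.025,0,0,0,0,0,0],[0.032,0,0,0,0,0,0],[0.032,0,0,0,0,0,0],[0.032,0,-0.01,0,0,0,0],[0.032,0,-0.025,0,0,0,0],[0.032,0,-0.045,0,0,0,0],[0.032,0,-0.07,0,0,0,0],[0.032,0,-0.095,0,0,0,0],[0.032,0,-0.1,0,0,0,0]]'; python3 -c "
from go import *
delta([.6209,.0530,.29])
d=robot.get_image('scene');np.savez('/tmp/scene6.npz',**d);cv2.imwrite('pics/x10.png',cv2.resize(d['img'][100:200,240:340,::-1],None,fx=6,fy=6,interpolation=3))"
```

```text
time: 9.32
tool_pos: [0.4596, -0.0797, 0.2959]
ee_rot: [-1.172, 1.256, -1.264]
force: [0.4, -0.4, 0.0]
gripper_width: 0.375
t 9.32 pos [ 0.4596 -0.0797  0.2959] F [ 0.42 -0.45  0.02] w 0.375 
 shift [-0.1437  0.0066  0.1516] turn [-0.0055  0.0002  0.0005]
```

View pics/x10.png

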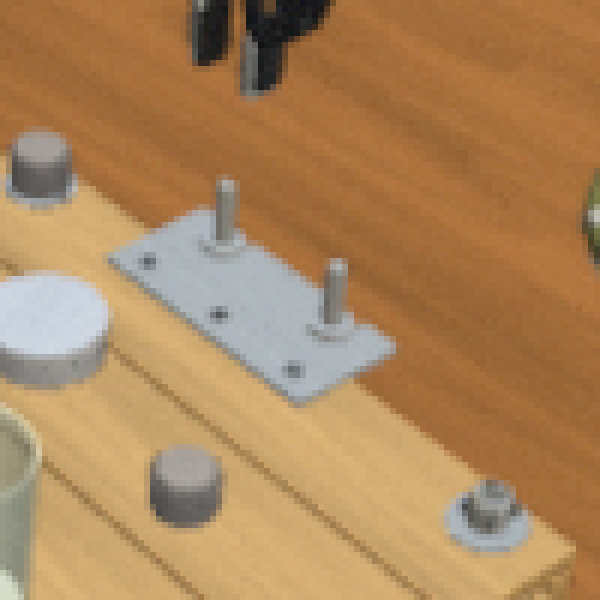

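The picture shows the pin hanging upright by its collar at x10 (225,240), just like its neighbour at (334,325), and the spigot bare at (490,510). On to the cap.

```bash
python3 -m creep '[[0.06,-0.015,0,0.015,0,0,0],[0.06,-0.035,0,0.035,0,0,0],[0.06,-0.055,0,0.055,0,0,0],[0.06,-0.075,0,0.077,0,0,0],[0.06,-0.095,0,0.1,0,0,0],[0.06,-0.115,0,0.12,0,0,0],[0.06,-0.13,0,0.137,0,0,0],[0.06,-0.14,0,0.148,0,0,0],[0.06,-0.1437,0,0.1516,0,0,0],[0.06,-0.1437,0.01,0.1516,0,0,0],[0.06,-0.1437,0.01,0.1516,0,0,0]]'; python3 -c "
from go import *
print(st()['qpos'].round(3))
delta([.6209,.0530,.188])
d=robot.get_image('scene');np.savez('/tmp/scene7.npz',**d);cv2.imwrite('pics/x11.png',cv2.resize(d['img'][100:220,230:350,::-1],None,fx=5,fy=5,interpolation=3))
p=st()['tool_pos'];print(proj(d,p),proj(d,[.6209,.053,.206]))"
```

```text
time: 10.28
tool_pos: [0.6179, 0.0521, 0.2795]
ee_rot: [-1.179, 1.263, -1.26]
force: [-0.0, 0.1, 0.2]
gripper_width: 0.701
[ 0.175  0.496 -0.5    1.427  0.24   1.284 -1.984]
t 10.28 pos [0.6179 0.0521 0.2795] F [-0.04  0.09  0.18] w 0.701 
 shift [-0.0012  0.0915  0.0033] turn [0.0038 0.0001 0.0012]
(np.float64(271.67943112277874), np.float64(157.78777664137556)) (np.float64(270.22821290149045), np.float64(177.73329923278118))
```

View pics/x11.png

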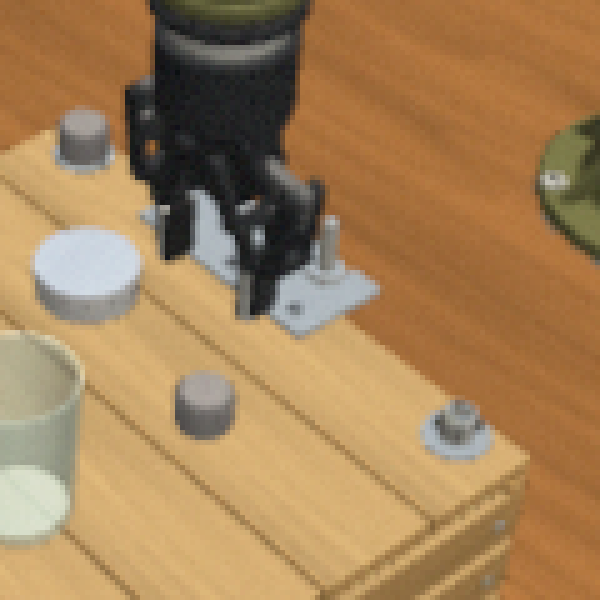

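```bash
python3 -m creep '[[0.06,-0.001,0.02,0.0033,0.003,0,0.001],[0.06,-0.001,0.04,0.0033,0.003,0,0.001],[0.06,-0.001,0.06,0.0033,0.003,0,0.001],[0.06,-0.001,0.075,0.0033,0.003,0,0.001],[0.06,-0.001,0.085,0.0033,0.003,0,0.001],[0.06,-0.001,0.09,0.0033,0.003,0,0.001],[0.06,-0.001,0.09,0.0033,0.003,0,0.001],[0.06,-0.001,0.09,0.0033,0.003,0,0.001]]'; python3 -c "
from go import *
print(st()['qpos'].round(3))
delta([.6209,.0530,.19])
d=robot.get_image('scene');np.savez('/tmp/scene8.npz',**d);cv2.imwrite('pics/x12.png',cv2.resize(d['img'][120:220,230:330,::-1],None,fx=5.5,fy=5.5,interpolation=3))"
```

```text
time: 11.0
tool_pos: [0.6228, 0.0533, 0.193]
ee_rot: [-1.172, 1.258, -1.262]
force: [-0.1, 0.4, -0.1]
gripper_width: 0.703
[ 0.166  0.562 -0.482  1.559  0.283  1.087 -2.026]
t 11.0 pos [0.6228 0.0533 0.193 ] F [-0.13  0.38 -0.09] w 0.703 
 shift [ 0.0005  0.003  -0.0018] turn [-0.0038 -0.0004 -0.001 ]
```

View pics/x12.png

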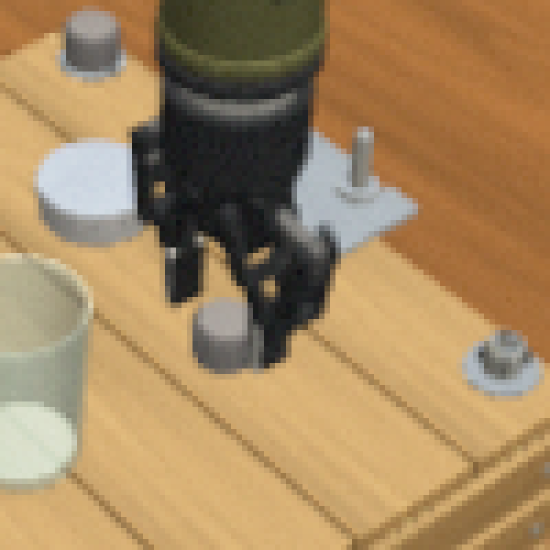

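Jaws straddle the grey cap at x12 (222,337). Squeeze once to centre it across, then open.

```bash
python3 -m creep '[[0.05,0,0.002,-0.002,-0.003,0,-0.001],[0.043,0,0.002,-0.002,-0.003,0,-0.001],[0.038,0,0.002,-0.002,-0.003,0,-0.001],[0.034,0,0.002,-0.002,-0.003,0,-0.001],[0.03,0,0.002,-0.002,-0.003,0,-0.001],[0.03,0,0.002,-0.002,-0.003,0,-0.001]]'; python3 -c "
from go import *
delta([.6209,.0530,.19])"; python3 -m creep '[[0.045,0,0,0,0,0,0],[0.06,0,0,0,0,0,0],[0.06,0,0,0,0.0,0.05,0],[0.06,0,0,0,0,0.12,0]]';python3 -c "
from go import *
print(st()['qpos'].round(3))
delta([.6209,.0530,.19])"
```

```text
time: 11.55
tool_pos: [0.6207, 0.0539, 0.1912]
ee_rot: [-1.175, 1.26, -1.261]
force: [-2.0, -1.2, 4.6]
gripper_width: 0.4
t 11.55 pos [0.6207 0.0539 0.1912] F [-1.97 -1.17  4.65] w 0.4 
 shift [0.0009 0.0012 0.0002] turn [-0.001   0.0001  0.    ]
time: 11.88
tool_pos: [0.6206, 0.0537, 0.1901]
ee_rot: [-1.112, 1.349, -1.349]
force: [-0.4, -1.2, 0.2]
gripper_width: 0.702
[ 0.146  0.559 -0.449  1.565  0.264  1.079 -2.132]
t 11.88 pos [0.6206 0.0537 0.1901] F [-0.38 -1.16  0.23] w 0.702 
 shift [0.0007 0.0001 0.0004] turn [ 0.0003 -0.1219 -0.0002]
```

```bash
python3 -m creep '[[0.06,0,0,0,0,-0.1,0],[0.06,0,0,0,0,-0.22,0],[0.06,0,0,0,0,-0.34,0],[0.06,0,0,0,0,-0.46,0],[0.06,0,0,0,0,-0.58,0],[0.06,0,0,0,0,-0.7,0],[0.06,0,0,0,0,-0.82,0],[0.06,0,0,0,0,-0.94,0],[0.06,0,0,0,0,-1.06,0],[0.06,0,0,0,0,-1.18,0],[0.06,0,0,0,0,-1.3,0],[0.06,0,0,0,0,-1.4,0]]';python3 -m creep '[[0.06,0,0,0,0,-0.1,0],[0.06,0,0,0,0,-0.2,0],[0.06,0,0,0,0,-0.29,0],[0.06,0,0,0,0,-0.29,0],[0.06,0,0,0,0,-0.29,0]]';python3 -c "
from go import *
print(st()['qpos'].round(3))
c=np.load('/tmp/crate.npz')
print(R.from_rotvec(st()['ee_rot']).as_matrix().round(3))
delta([.6209,.0530,.19],c['R']@np.array([-1.,0]))
delta([.6209,.0530,.19],c['R']@np.array([1.,0]))"
```

```text
time: 12.88
tool_pos: [0.6206, 0.0537, 0.1901]
ee_rot: [-1.553, 0.278, -0.278]
force: [0.2, 0.8, 0.7]
gripper_width: 0.703
time: 13.3
tool_pos: [0.6206, 0.0536, 0.19]
ee_rot: [-1.57, 0.058, -0.058]
force: [0.5, -0.4, 0.3]
gripper_width: 0.701
[ 0.384  0.66  -0.901  1.562  0.544  1.189 -0.696]
[[ 0.997 -0.     0.074]
 [-0.074  0.     0.997]
 [-0.    -1.     0.   ]]
t 13.3 pos [0.6206 0.0536 0.19  ] F [ 0.5  -0.35  0.31] w 0.701 
 shift [ 0.0003  0.     -0.0006] turn [ 7.0000e-04  3.1378e+00 -6.0000e-04]
t 13.3 pos [0.6206 0.0536 0.19  ] F [ 0.5  -0.35  0.31] w 0.701 
 shift [ 0.0003  0.     -0.0006] turn [-0.0004 -0.0038 -0.0004]
```

```bash
python3 -m creep '[[0.055,0,0.002,0,0,0,0],[0.047,0,0.004,0,0,0,0],[0.04,0,0.004,0,0,0,0],[0.034,0,0.004,0,0,0,0],[0.03,0,0.004,0,0,0,0],[0.028,0,0.004,0,0,0,0],[0.028,0,0.004,0,0,0,0]]';python3 -c "
from go import *
print(st()['tool_pos'],st()['force'],st()['gripper_width'])
d=robot.get_image('scene');np.savez('/tmp/scene9.npz',**d);cv2.imwrite('pics/x13.png',cv2.resize(d['img'][120:220,230:330,::-1],None,fx=5.5,fy=5.5,interpolation=3))"
```

```text
time: 13.88
tool_pos: [0.6206, 0.0539, 0.1864]
ee_rot: [-1.57, 0.056, -0.056]
force: [0.7, 0.2, 1.0]
gripper_width: 0.407
[0.620621   0.05393662 0.1863764 ] [0.74172287 0.22175668 1.04672727] 0.4066307828100222
```

View pics/x13.png

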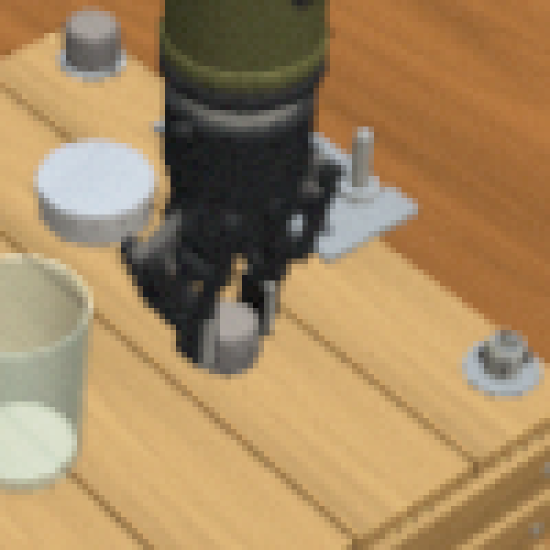

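The grey cap is gripped by its side (x13 (235,335)); the opening reads 34.7 mm, and the 12 mm pin also read about 1.5 mm small. Lift it.

```bash
python3 -m creep '[[0.028,0,-0.01,0,0,0,0],[0.028,0,-0.025,0,0,0,0],[0.028,0,-0.045,0,0,0,0],[0.028,0,-0.06,0,0,0,0],[0.028,0,-0.07,0,0,0,0],[0.028,0,-0.07,0,0,0,0]]';python3 -c "
from go import *
c=np.load('/tmp/crate.npz')
delta([.5184,.1649,.255],c['R']@np.array([1.,0]))
d=robot.get_image('scene');cv2.imwrite('pics/x14.png',cv2.resize(d['img'][100:220,230:350,::-1],None,fx=5,fy=5,interpolation=3))"
```

```text
time: 14.43
tool_pos: [0.6215, 0.0544, 0.259]
ee_rot: [-1.569, 0.053, -0.059]
force: [0.0, 0.6, -0.1]
gripper_width: 0.401
t 14.43 pos [0.6215 0.0544 0.259 ] F [ 0.02  0.62 -0.15] w 0.401 
 shift [-0.1106  0.0037  0.1029] turn [-0.001  -0.0008  0.0038]
```

View pics/x14.png

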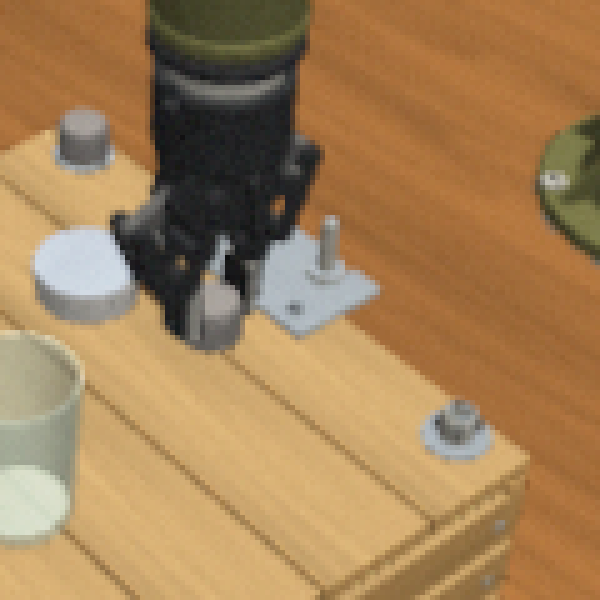

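```bash
python3 -m creep '[[0.028,-0.012,0,0.011,0,0,0],[0.028,-0.03,0,0.028,0,0,0],[0.028,-0.05,0,0.046,0,0,0],[0.028,-0.07,0,0.065,0,0,0],[0.028,-0.088,0,0.082,0,0,0],[0.028,-0.1,0,0.094,0,0,0],[0.028,-0.108,0,0.101,0,0,0],[0.028,-0.11,0,0.103,0,0,0],[0.028,-0.11,0,0.103,0,0,0],[0.028,-0.11,0,0.103,0,0,0],[0.028,-0.11,0,0.103,0,0,0],[0.028,-0.11,0,0.103,0,0,0]]';python3 -c "
from go import *
c=np.load('/tmp/crate.npz')
delta([.5184,.1649,.215],c['R']@np.array([1.,0]))
for n in('scene','top'):
    d=robot.get_image(n);np.savez(f'/tmp/{n}10.npz',**d)
    if n=='scene':cv2.imwrite('pics/x15.png',cv2.resize(d['img'][120:220,270:370,::-1],None,fx=6,fy=6,interpolation=3))
delta([.5184,.1649,.215],c['R']@np.array([1.,0]))"
```

```text
time: 15.48
tool_pos: [0.5189, 0.1633, 0.2559]
ee_rot: [-1.57, 0.057, -0.057]
force: [0.3, 0.3, -0.1]
gripper_width: 0.403
t 15.48 pos [0.5189 0.1633 0.2559] F [ 0.26  0.35 -0.15] w 0.403 
 shift [-0.0006  0.0409  0.0016] turn [ 0.0001 -0.0027 -0.0004]
t 15.58 pos [0.5186 0.1636 0.2561] F [-1.16 -0.11 -0.14] w 0.4 
 shift [-0.0003  0.0411  0.0012] turn [-0.     -0.0021 -0.0003]
```

View pics/x15.png

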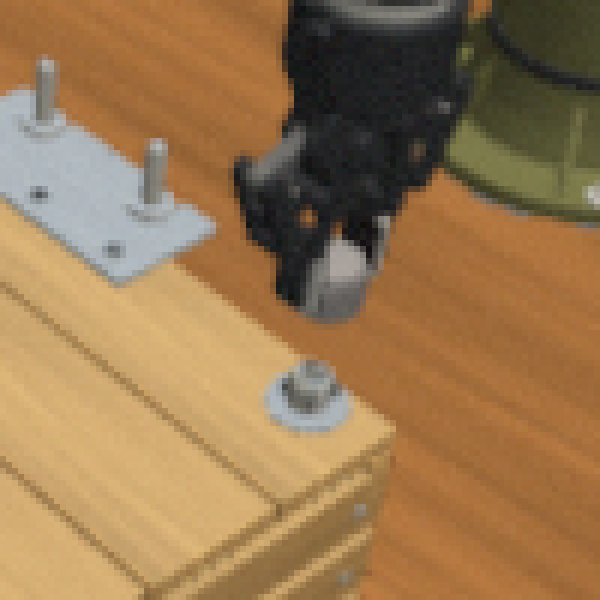

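```bash
python3 -c "
from go import *
d=ld('scene10');f=lambda p:[round((a-o+.417)*6) for a,o in zip(proj(d,p),(270,120))]
print('capcentre',f([.5187,.1635,.2626]),'mouth',f([.5187,.1635,.2496]),'washer',f([.5184,.1649,.183]),'spigot top',f([.5184,.1649,.202]))"
```

```text
capcentre [326, 280] mouth [322, 300] washer [307, 401] spigot top [312, 374]
```

```bash
python3 -m creep '[[0.028,0,0.01,0.001,0,0,0],[0.028,0,0.022,0.0013,0,0,0],[0.028,0,0.034,0.0013,0,0,0],[0.028,0,0.042,0.0013,0,0,0],[0.028,0,0.046,0.0013,0,0,0],[0.028,0,0.049,0.0013,0,0,0],[0.028,0,0.049,0.0013,0,0,0],[0.028,0,0.049,0.0013,0,0,0],[0.028,0,0.049,0.0013,0,0,0]]';python3 -c "
from go import *
c=np.load('/tmp/crate.npz')
delta([.5184,.1649,.1894],c['R']@np.array([1.,0]))
d=robot.get_image('scene');cv2.imwrite('pics/x16.png',cv2.resize(d['img'][140:210,290:360,::-1],None,fx=8,fy=8,interpolation=3))
"
```

```text
time: 16.33
tool_pos: [0.5185, 0.1658, 0.2078]
ee_rot: [-1.57, 0.055, -0.056]
force: [-0.0, 0.2, 0.5]
gripper_width: 0.403
t 16.33 pos [0.5185 0.1658 0.2078] F [-0.04  0.2   0.48] w 0.403 
 shift [-0.0001  0.0184 -0.0009] turn [-0.0004 -0.0007  0.0008]
```

View pics/x16.png

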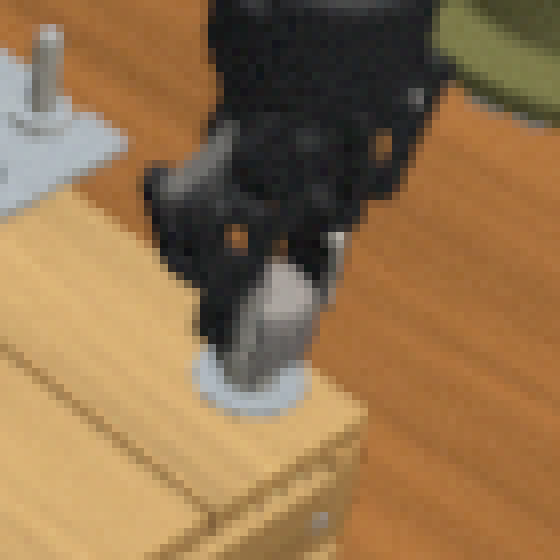

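```bash
python3 -m creep '[[0.028,0,0.002,-0.0007,0,0,0],[0.028,0,0.004,-0.0007,0,0,0],[0.028,0,0.005,-0.0007,0,0,0],[0.028,0,0.006,-0.0007,0,0,0],[0.028,0,0.006,-0.0007,0,0,0]]'; python3 -m creep '[[0.028,0,0.001,0,0,0,0],[0.028,0,0.002,0,0,0,0],[0.028,0,0.003,0,0,0,0],[0.028,0,0.003,0,0,0,0]]'
```

```text
time: 16.8
tool_pos: [0.5184, 0.1647, 0.2012]
ee_rot: [-1.57, 0.055, -0.056]
force: [0.9, -1.0, 0.4]
gripper_width: 0.404
time: 17.13
tool_pos: [0.5187, 0.1651, 0.1988]
ee_rot: [-1.57, 0.055, -0.057]
force: [0.3, -0.8, 5.9]
gripper_width: 0.397
```

Force is building at about 9 mm above home, which fits the bows. Keep pressing.

```bash
python3 -m creep '[[0.028,0,0.001,0,0,0,0],[0.028,0,0.002,0,0,0,0],[0.028,0,0.003,0,0,0,0],[0.028,0,0.004,0,0,0,0]]'; python3 -m creep '[[0.028,0,0.001,0,0,0,0],[0.028,0,0.002,0,0,0,0],[0.028,0,0.003,0,0,0,0],[0.028,0,0.004,0,0,0,0]]'
```

```text
time: 17.47
tool_pos: [0.5193, 0.1659, 0.1964]
ee_rot: [-1.569, 0.053, -0.058]
force: [-2.3, -1.7, 20.0]
gripper_width: 0.404
time: 17.8
tool_pos: [0.5181, 0.1648, 0.1899]
ee_rot: [-1.57, 0.056, -0.055]
force: [0.0, -1.0, 0.1]
gripper_width: 0.403
```

It clicked: the force peaked around 20 N and then fell to 0. Now press onto the washer.

```bash
python3 -m creep '[[0.028,0,0.0005,0,0,0,0],[0.028,0,0.001,0,0,0,0],[0.028,0,0.0015,0,0,0,0],[0.028,0,0.002,0,0,0,0],[0.028,0,0.002,0,0,0,0]]'
```

```text
time: 18.22
tool_pos: [0.5181, 0.1648, 0.1893]
ee_rot: [-1.571, 0.055, -0.056]
force: [-2.0, -3.2, 11.3]
gripper_width: 0.398
```

```bash
python3 -m creep '[[0.028,0,0.0005,0,0,0,0],[0.028,0,0.001,0,0,0,0],[0.028,0,0.0015,0,0,0,0],[0.028,0,0.0015,0,0,0,0],[0.028,0,0.0015,0,0,0,0]]';python3 -c "
from go import *
c=np.load('/tmp/crate.npz')
for n in('scene','top'):
    d=robot.get_image(n);np.savez(f'/tmp/{n}f.npz',**d)
    if n=='scene':cv2.imwrite('pics/x17.png',cv2.resize(d['img'][120:210,260:360,::-1],None,fx=6,fy=6,interpolation=3));cv2.imwrite('pics/x18.png',d['img'][:,:,::-1])
delta([.5184,.1649,.1894],c['R']@np.array([1.,0]))"
```

```text
time: 18.63
tool_pos: [0.5182, 0.1649, 0.1892]
ee_rot: [-1.571, 0.054, -0.057]
force: [-5.5, -6.2, 23.5]
gripper_width: 0.398
t 18.73 pos [0.5181 0.1649 0.1891] F [-4.79 -7.23 24.39] w 0.404 
 shift [ 0.0003 -0.0003  0.0001] turn [ 0.0013 -0.001   0.0018]
```

View pics/x17.png

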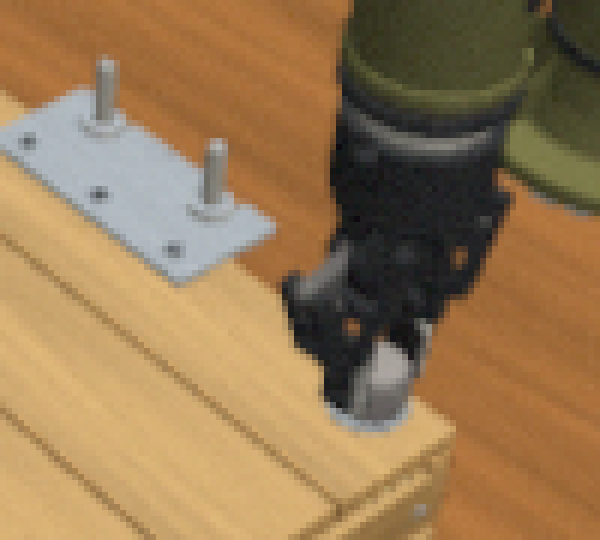

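View pics/x18.png

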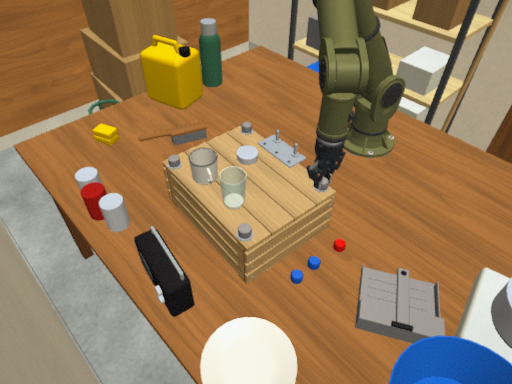

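The cap sits flat on the washer (x17 (375,415)) under about 24 N of steady push. The pin still hangs upright at (103,120), and everything else stands where it was. Handing in.

```bash
python3 -c "
from plant import robot
print(robot.sign_off())
s=robot.observe();print(s['time'],s['tool_pos'],s['force'],s['gripper_width'])"
```

```text
the job is handed in; nothing more can be done
None
the job is handed in; nothing more can be done
```

I handed the job in with the pin hung in the empty right notch and the grey cap pressed home on the left spigot. The clock read 18.7 s just before hand-in.

- **Pin:** I drew it straight up out of the left spigot, lowered it into the right notch and let go. The last picture shows it upright with its collar on the plate, hanging like its neighbour.
- **Cap:** I gripped the loose grey cap by its side and pressed it past the click. The force read about 20 N just before the click, above the 8–16 N you gave, then fell to 0.
- **Final push:** The cap stopped rigidly with the tool at 0.189 m, the height expected for home. The last reading was about 24 N down, with about 9 N sideways, and the fingers were still gripping it.
- **Bystanders:** The other cap, the other pin and the rest looked unmoved in the last scene picture; I did not measure them again.
- **Not checked:** I judged the cap's tilt and centring only from the picture and the tool position. The state could not be read after hand-in.

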